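# Shut the keeper bar of the toppings carrier

## Task

The toppings carrier is about to be taken out to the shop counter. One of its two lidded pans sticks out at the front: slide it gently fully home against the back stop, then swing the hinged keeper bar over and down across the pan fronts, without slamming it, and press its free end with no more than thumb pressure until its roller snaps fully home into the spring catch (no two catches sit at the same height, so feel for the snap). Keep both pans level in their wells and leave the other things where they stand.

Things in the scene. Friction and masses are not known exactly. Their poses are not given: they have to be found in the camera images.
- carrier: Stainless carrier fixed to the worktop, 190 mm deep, 231 mm wide, side plates 88 mm high. Origin: underside centre; -x is its open front (towards the robot), y its width, z up. Two wells centred at y = +57 and -57 mm: in each a pan hangs by its rim on runners (z = 72 mm) and slides along x. A pan fully home has its origin at x = 0, y = +-57, z = 15 mm.
- back_stop (a point): Middle of the back stop's front face, at carrier (88, 0, 72) mm: the rear rims of pans that are home touch this rigid plate.
- carrier_hinge (a point): Hinge axis of the keeper bar at the carrier's front left corner, carrier (-98, 130, 70) mm. Axis and frame: the carrier's x, y, z. The hinge is stiff (friction about 0.45 N m): the bar stays at any angle where it is left.
- keeper_bar (a joint): Angle of the keeper bar, rad: 0 = level, pointing to the carrier's -y; pi/2 = straight up; 2.05 = open stop, leaning outwards to +y; starts at 1.68 to 2.0. Shut it lies at -0.05 to 0.05, as its catch is set. Steel flat bar 22 mm high, 6 mm thick (carrier x = -101 to -95 mm), free end 256 mm from the hinge. Passes 7 mm in front of pans that are home; a pan sticking out blocks it.
- bar_tab (a point): Middle of the outer face of the thumb tab near the bar's free end: flat plate 48 mm along the bar (190 to 238 mm from the hinge, here 214), 30 mm along carrier x (3 mm behind to 27 mm before the bar's middle plane, here 14 before), outer face 16 mm off the bar's centre line. Bar level, it faces up at height 86 mm; open, it faces left. Axes: y along the bar to the hinge, z out of the face.
- bar_roller (a point): Centre of the dark roller (12 mm diameter, 24 mm long along carrier x) at the bar's free end, 250 mm from the hinge on its centre line. It meets the nose about 15 mm above its seat; pressing past takes about 7 to 12 N down on the tab; from 4 mm above the seat the spring pulls it down on to the rigid seat and holds it.
- plunger (a joint): Travel (m) of the catch's sprung ball nose at the carrier's front right corner: 0 = out, 0.004 to 0.005 = roller just passing it, about 0.0025 = roller home under it. The nose points to +y from a steel block in a slotted plate (block top 74 to 98 mm above the table); below it is a rigid seat for the roller. The block is clamped up to 12 mm higher or lower; its height is not given.
- pan_a: Steel pan with its lid on, 176 mm long (x), 108 mm wide (y) at the rim, 65 mm high, 0.4 to 0.85 kg; rim 57 to 63 mm above its underside, body below it 164 x 96 mm; loop handle on the lid up to 81 mm. Origin: underside centre, axes as the carrier's. In either well: one pan is home, the other sticks out 40 to 65 mm to the front; sliding takes 2 to 6 N.
- pan_b: The same kind of pan, in the other well.
- sauce_bottle: Bystander: clear bottle, 60 mm diameter, 175 mm high, right of the carrier. Origin: underside centre.
- jar: Bystander: jar, 72 mm diameter, 95 mm high, left of the carrier. Origin: underside centre.
- cup_stack: Bystander: pile of paper cups, 76 mm diameter, 100 mm high, right of the carrier. Origin: underside centre.
- spoon: Bystander: steel spoon 170 mm long lying flat in front of the carrier's right half. Origin: its underside near the middle.
- spatula: Bystander: spatula 260 mm long lying far to the right. Origin: its underside near the middle.
- jug: Bystander: steel jug, 100 mm diameter, 125 mm high, far to the left. Origin: underside centre.
- syrup_bottle: Bystander: amber bottle, 68 mm diameter, 240 mm high, left of the carrier, beyond the jar. Origin: underside centre.
Mind the look-alikes: they are no part of the job. Leave any orange look-alike of the pan_b alone. What is shaped like the pan_a but brown is not meant.

How it is judged:
By the outcome, as a careful person would: the job done as asked, in the order asked, and still so for the second after the job is handed in, with the robot touching nothing.
It also fails if it takes over 67 s, if anything falls off the work surface, if the arm or the gripper's body presses on something with over 40 N, if the wrist force passes 120 N, or if a joint passes its speed limit or range.

## Robot

A 6-joint arm with a two-finger parallel gripper is mounted at the origin on the work surface. World frame = base frame: x ahead of the robot, y to its left, z up, the work surface at z = 0. Lengths are in m, angles in degrees, forces in N, time in s.
With the tool pointing down it reaches from about 0.25 to 0.725 m from the base axis. Payload 9.7 kg.
Tool frame: the origin (TCP) lies between the finger pads; the fingertips stand 19 mm ahead of it and the grasp point (between the pads) is the TCP; z points along the fingers, y is the line along which they close (so a half turn about z gives the same grasp; the last joint's range is limited). The gripper opens to 85 mm and grips with 20 to 120 N. Pads are 22 mm wide; open, the fingers measure 114 mm over their backs; the gripper's body (76 mm by 85 mm) begins 54 mm behind the grasp point. The pads swing forward as they close: fully open they stand 13 mm farther back than shut.
Start: joints at [0, 4.979, 10.078, 95.1, 0, 90], TCP at [0.55, -0, 0.25] pointing down, gripper open.
Joint ranges: [-179.16, 179.16], [-48.56, 103.87], [-65.8, 70.77], [-126.05, 130.52], [-82.76, 87.17], [-180, 180]. Speed limits (degrees/s): [127.2, 127.2, 147.25, 180, 180, 180].

## Interface

Orientations are given as [roll, pitch, yaw] about the fixed x, y, z axes, in that order (R = Rz(yaw) Ry(pitch) Rx(roll)).
In Python, from workcell import bot gives the robot as it stands. The module is installed in compiled form; this text tells all that it offers.
- The arm moves only by the shell command python3 -m crank 'ROWS' [OPENING] [FORCE]. ROWS is JSON, a list that holds one entry, the list of rows, each a list of 6 numbers: the shift along the world's x, y, z as a fraction of full scale, then the turn, a rotation vector about the world's x, y, z as a fraction of full scale. In form: [[[x, y, z, wx, wy, wz], ...]]. A call has 1 to 20 rows; each row shifts and turns the commanded pose from where the row before left it; what a row does not reach is not made up. Full scale, the value 1, is 20 mm for a shift and 0.12 rad for a turn. A row lasts 1/12 s, in which the tool goes at most 41.7 mm and 7.16 degrees, less where a joint would pass 70% of its speed; a pose out of reach is approached as far as the arm can. A call with a number of a shift or a turn outside -1 to 1 is refused whole. A call with a gripper value outside its range is refused whole. OPENING is the opening, from 0 (shut) to 1 (fully open), set as the call begins (- or left out, the last holds). The fingers move at their own pace and stop on an object; FORCE is the grip in N (left out, the last holds). Time passes only in rows, so rows that do not move let the fingers close. It gives the time, the measured TCP pose, the force, the opening and the grip force at its end, in the units of the state.
- bot.get_obs(): the state, without advancing time (a new reading comes with each control period).
- bot.camera(name): name is "scene" or "side" or "wrist"; returns the picture (384x512x3 uint8, red, green, blue); there is no depth.
- bot.camera_model(name): a dict with "vertical_fov" (degrees; the focal length in pixels is half the picture's height over the tangent of half this angle, whatever the lens; pixels are square), "cx", "cy" (the principal point, pixels), "k1" (the pictures are not rectified: a ray, as slopes to the right and down, at radius r is drawn at 1 + k1 r^2 times it, then the intrinsics apply), "R" (3x3) and "t" (3): a world point X has camera coordinates R X + t. Camera axes: x right, y down, z forward; pixel columns grow to the right and rows downward; lengths in m; the calibration is good to about 2 mm. A picture is of the moment at which its call begins: read the wrist's pose just before it. camera_model takes no time and is no camera call; for the wrist camera it gives the pose at the moment of the call.
- bot.job_done(): hands the job in; it is judged then, once.
The state is a dict: "time": time; "q": joint angles; "qd": joint speeds; "joint_efforts": joint torques, N m; "ee_pos": TCP position; "tcp_rot": TCP orientation; "wrist_force": force on the tool from outside, world axes, zero at the start; "torque": the same for the moment, N m; "opening": finger opening in m; "grasp_force": force on a finger pad.
Only numpy, scipy, OpenCV 4.12 (cv2) and the standard library are available. Lean on these libraries where they do the work, as an engineer would, in place of code of your own. Each camera call takes 0.05 s, during which the arm holds its last target. There are 200 camera calls.

## Working session

There is one attempt and no reset: what is moved stays moved. The work goes in short steps, Python scripts to look and compute and a shell command to move; the robot and the scene stay as the last step left them, time stands still between calls to the robot, and variables do not carry over. Pictures are saved under pics/ and viewed, at most 10 in all, crops included, and the job is handed in when it is done.

```bash
mkdir -p pics; cat > h.py <<'E'
import numpy as np,cv2
from workcell import bot
def save(n,f):
    im=bot.camera(n); cv2.imwrite(f,im[:,:,::-1]); return im
def ray(m,u,v):
    f=192/np.tan(np.radians(m["vertical_fov"])/2); d=np.array([(u-m["cx"])/f,(v-m["cy"])/f]); p=d.copy()
    for _ in range(30): p=d/(1+m["k1"]*(p@p))
    R=np.array(m["R"]);t=np.array(m["t"]); return -R.T@t, R.T@np.array([*p,1])
def onz(m,u,v,z):
    c,d=ray(m,u,v); return c+d*(z-c[2])/d[2]
def tri(*rs):
    A=0;b=0
    for c,d in rs:
        d=d/np.linalg.norm(d);P=np.eye(3)-np.outer(d,d);A=A+P;b=b+P@c
    return np.linalg.solve(A,b)
def proj(m,X):
    f=192/np.tan(np.radians(m["vertical_fov"])/2);c=np.array(m["R"])@X+np.array(m["t"]);p=c[:2]/c[2];p=p*(1+m["k1"]*(p@p));return p*f+[m["cx"],m["cy"]]
E
python3 - <<'E'
from h import *
a=[save(n,f"pics/{n}0.png") for n in("scene","side","wrist")]
print({k:bot.get_obs()[k] for k in("time","ee_pos","tcp_rot","wrist_force")})
for n in("scene","side"):
    m=bot.camera_model(n);print(n,m["vertical_fov"],-np.array(m["R"]).T@m["t"],np.array(m["R"])[2])
E
```

```text
{'time': 0.15, 'ee_pos': array([ 5.49860774e-01, -3.79267566e-06,  2.49743861e-01]), 'tcp_rot': array([-1.79941741e+02, -1.67512537e-03,  9.00002646e+01]), 'wrist_force': array([0.14381123, 0.40592909, 1.05776564])}
scene 44.23095581366576 [ 1.24947539 -0.55863926  0.88017433] [-0.61092478  0.46151347 -0.6432544 ]
side 46.16698043750166 [ 0.15153305 -0.7258612   1.10729956] [ 0.27419743  0.56991582 -0.77460424]
```

View pics/scene0.png

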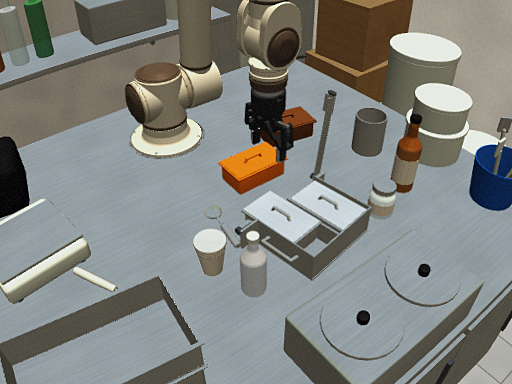

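View pics/side0.png

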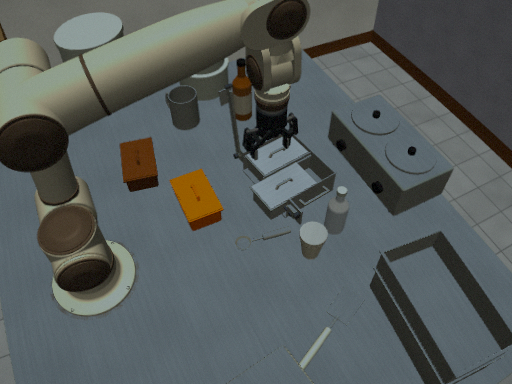

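The scene view shows the carrier around (300,225). The bar is upright at about (325,135), and the right-hand (-y) pan at (280,215) sticks out. The catch is at about (240,235). The orange and brown pans are decoys. Next I'll zoom in.

```bash
python3 - <<'E'
import cv2
s=cv2.imread("pics/scene0.png")[80:280,195:400]; d=cv2.imread("pics/side0.png")[75:245,215:345]
a=cv2.resize(s,None,fx=3,fy=3,interpolation=2); cv2.imwrite("pics/c1.png",a)
b=cv2.resize(d,None,fx=3.5,fy=3.5,interpolation=2); cv2.imwrite("pics/c2.png",b);print(a.shape,b.shape)
E
```

```text
(600, 615, 3) (595, 455, 3)
```

View pics/c1.png

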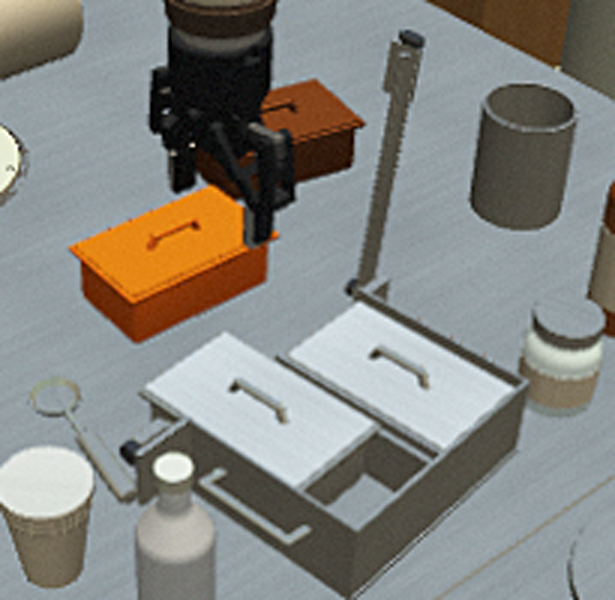

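View pics/c2.png

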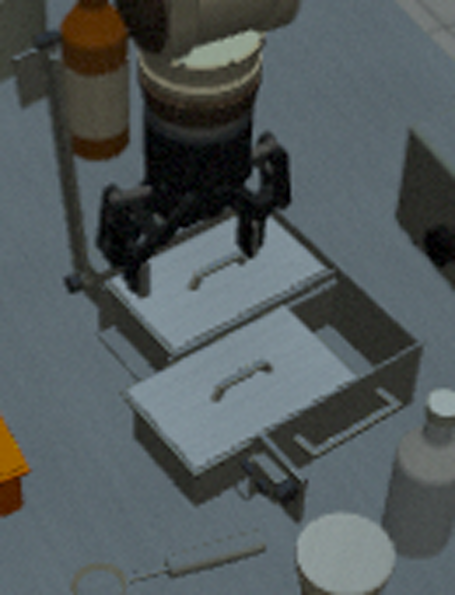

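View pics/wrist0.png

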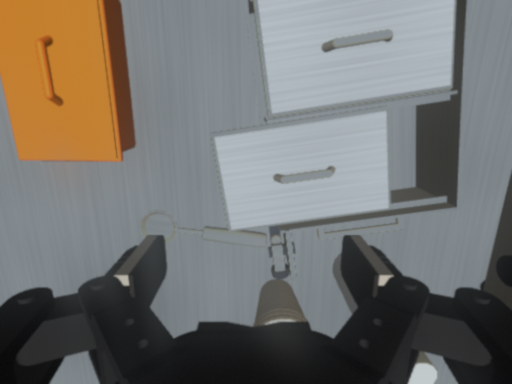

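The front pan overlaps the carrier's right well. In the wrist view its lid corners are about (214,136), (387,112), (389,208) and (231,228), and the home pan's lid is at (257..455, 0..115). The bottle cap is at (280,300).

```bash
python3 - <<'E'
from h import *
m={n:bot.camera_model(n) for n in("scene","side","wrist")}
w=cv2.imread("pics/wrist0.png").astype(int)
mask=((w.min(2)>175)&(w.max(2)-w.min(2)<40)).astype(np.uint8); mask=cv2.morphologyEx(mask,3,np.ones((7,7)))
mask=cv2.morphologyEx(mask,2,np.ones((5,5)))
n,l,st,_=cv2.connectedComponentsWithStats(mask)
for i in range(1,n):
    if st[i,4]<5000: continue
    c=cv2.findContours((l==i).astype(np.uint8),0,1)[0][0][:,0,:]
    # world metric corners
    P=np.array([onz(m["wrist"],*p,0.08)[:2] for p in c]).astype(np.float32)
    r=cv2.minAreaRect(P*1000);print(st[i],r,cv2.boxPoints(r).round(0).tolist())
S,D=m["scene"],m["side"]
for nm,s,d in(("roller",(331.7,93.3),(228.7,85.9)),("hinge",(312.3,176),(235.6,155.9)),("catchknob",(238.3,230),(297.3,215.6)),("rrcorner",(195+350/3,80+527/3),(215+420/3.5,75+345/3.5)),("blcorner",(195+527/3,80+383/3),(215+275/3.5,75+207/3.5))):
    r1,r2=ray(S,*s),ray(D,*d);X=tri(r1,r2);print(nm,X.round(4),(proj(S,X)-s).round(1),(proj(D,X)-d).round(1))
print("bottle",onz(m["scene"],195+173/3,80+460/3,.175), "cups",onz(m["side"],215+343/3.5,75+545/3.5,.1),"jar",onz(m["scene"],195+568/3,80+318/3,.095))
E
```

```text
roller [0.5339 0.2157 0.3183] [-0.2  0.3] [-0.1 -0.3]
hinge [0.5273 0.1774 0.0713] [-0.2  0.3] [-0.1 -0.3]
catchknob [ 0.5819 -0.1145  0.0812] [-0.8  0.9] [-0.4 -1. ]
rrcorner [ 0.7566 -0.0375  0.0908] [-0.7  0.8] [-0.3 -0.7]
blcorner [0.7328 0.1766 0.0904] [-2.6  3.3] [-0.9 -3.1]
bottle [ 0.68563905 -0.14559563  0.175     ] cups [ 0.58639457 -0.19159573  0.1       ] jar [0.69646035 0.2794312  0.095     ]
```

```bash
python3 - <<'E'
from h import *
m=bot.camera_model("wrist")
w=cv2.imread("pics/wrist0.png");print(w[150,240],w[60,300],w[180,170],w[60,200],w[160,400])
g=cv2.GaussianBlur(w,(5,5),0)[:,:,2]
t=(int(w[150,240][2])+int(w[180,170][2]))//2
for t in (t,t+10,150,160,170):
  mask=cv2.morphologyEx((g>t).astype(np.uint8),2,np.ones((5,5)))
  n,l,st,_=cv2.connectedComponentsWithStats(mask)
  for i in range(1,n):
    if st[i,4]<8000 : continue
    c=cv2.findContours((l==i).astype(np.uint8),0,1)[0][0][:,0,:]
    P=np.array([onz(m,*p,0.08)[:2] for p in c]).astype(np.float32)
    r=cv2.minAreaRect(P*1000);print(t,st[i],np.round(r[0],1),np.round(r[1],1),r[2],cv2.boxPoints(r).round(0).tolist())
for p in ((214,136),(387,112),(389,208),(231,228),(257,0),(268,116),(453,90)): print(p,onz(m,*p,.08).round(4))
E
```

```text
[185 179 170] [191 185 176] [138 133 126] [143 138 130] [140 135 128]
148 [    0     0   122   162 17291] [365.8  84.2] [141.7 102.8] 89.64453887939453 [[314.0, 14.0], [417.0, 13.0], [418.0, 155.0], [315.0, 155.0]]
148 [  258     0   196   113 18057] [642.  120.6] [168.4  96.2] 8.475886344909668 [[552.0, 156.0], [566.0, 61.0], [732.0, 85.0], [718.0, 181.0]]
148 [  215   111   174   118 15397] [600.4   1.4] [169.  100.3] 8.702803611755371 [[509.0, 38.0], [524.0, -61.0], [691.0, -35.0], [676.0, 64.0]]
158 [    0     0   121   162 17015] [365.9  84.4] [141.4 101.8] 89.58125305175781 [[315.0, 14.0], [416.0, 13.0], [417.0, 155.0], [316.0, 155.0]]
158 [  258     0   196   112 17637] [642.  120.9] [167.1  95.4] 8.463204383850098 [[552.0, 156.0], [566.0, 61.0], [732.0, 86.0], [718.0, 180.0]]
158 [  216   112   172   116 14854] [600.4   1.3] [167.1  98.8] 8.671442031860352 [[510.0, 38.0], [525.0, -60.0], [690.0, -35.0], [676.0, 63.0]]
150 [    0     0   122   162 17234] [365.9  84.2] [141.8 102.5] 89.53753662109375 [[314.0, 14.0], [417.0, 13.0], [418.0, 155.0], [315.0, 156.0]]
150 [  258     
[... 540 characters left out ...]
 87.0], [717.0, 181.0]]
160 [  216   112   172   116 14729] [600.4   1.5] [167.   98.4] 8.644006729125977 [[510.0, 38.0], [525.0, -60.0], [690.0, -35.0], [676.0, 63.0]]
170 [    0     0   121   161 15996] [365.7  84.4] [100.4 140.1] 0.1571093052625656 [[315.0, 154.0], [316.0, 14.0], [416.0, 15.0], [416.0, 155.0]]
170 [  259     0   194   111 10734] [641.9 121.8] [165.1  94. ] 8.640336990356445 [[553.0, 156.0], [567.0, 63.0], [731.0, 88.0], [716.0, 181.0]]
(214, 136) [0.5101 0.0389 0.08  ]
(387, 112) [0.6773 0.0619 0.08  ]
(389, 208) [ 0.6918 -0.0358  0.08  ]
(231, 228) [ 0.5251 -0.0592  0.08  ]
(257, 0) [0.5518 0.1559 0.08  ]
(268, 116) [0.5631 0.0582 0.08  ]
(453, 90) [0.7358 0.0815 0.08  ]
```

```bash
python3 -m crank '[[[-0.28,-0.07,0,0,0,-0.987],[-0.28,-0.07,0,0,0,-0.987]]]' 0 20; python3 -c "
from h import *
print(bot.get_obs()['q'])"
```

```text
time: 0.32
ee_pos: [0.5386, -0.0028, 0.2498]
tcp_rot: [-179.9, 0.0, 76.1]
wrist_force: [-0.1, 0.3, 0.0]
opening: 0.0638
grasp_force: 0.0
[-2.94935616e-01  3.44968847e+00  8.39828000e+00  9.50038780e+01
 -2.66896439e-04  1.03557185e+02]
```

```bash
python3 -m crank '[[[-0.28,-0.07,0,0,0,-0.987],[-0.28,-0.07,0,0,0,-0.987],[-0.28,-0.07,0,0,0,-0.987],[-0.28,-0.07,0,0,0,-0.987],[-0.28,-0.07,0,0,0,-0.987],[-0.28,-0.07,0,0,0,-0.987],[-0.28,-0.07,0,0,0,-0.987],[-0.28,-0.07,0,0,0,-0.987],[-0.28,-0.07,0,0,0,-0.987],[-0.28,-0.07,0,0,0,-0.987],[0,0,-1,0,0,0],[0,0,-1,0,0,0],[0,0,-1,0,0,0],[0,0,-1,0,0,0],[0,0,0,0,0,0]]]' 0 20; python3 -c "
from h import *
print(bot.get_obs()['q']); save('scene','pics/s1.png');save('wrist','pics/w1.png')"
```

```text
time: 1.57
ee_pos: [0.4811, -0.0168, 0.1664]
tcp_rot: [-179.9, 0.3, 8.6]
wrist_force: [-0.5, -0.8, -0.1]
opening: 0.0002
grasp_force: 0.0
[-1.99448110e+00 -4.95746318e+00 -9.14316950e+00  8.61406903e+01
 -2.27544316e-03  1.69439546e+02]
```

View pics/w1.png

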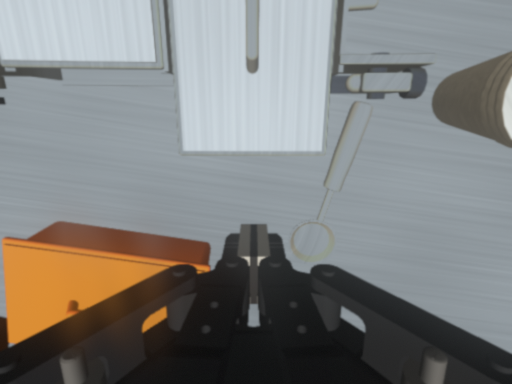

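The pan front edge is at row 155, columns 180 to 325, and the fingers are centred on it (column 254). The spoon and decoy are clear, so I'm lowering the gripper and pushing.

```bash
python3 -c "
from h import *
m=bot.camera_model('wrist');o=bot.get_obs();p=o['ee_pos'];y=np.radians(8.6);ex=np.array([np.cos(y),np.sin(y)])
for q in((182,155),(254,155),(325,155)):
  d=onz(m,*q,.078)[:2]-p[:2];print(d,d@ex)"
python3 -m crank '[[[0,0,-1,0,0,0],[0,0,-1,0,0,0],[0,0,-1,0,0,0],[0,0,-1,0,0,0],[0,0,-0.5,0,0,0],[0,0,0,0,0,0]]]'
```

```text
[0.02412427 0.05617683] 0.03225344522887187
[0.03220054 0.00365566] 0.03238513779530528
[ 0.0400991  -0.04816278] 0.03244620685245855
time: 2.17
ee_pos: [0.4823, -0.0168, 0.0794]
tcp_rot: [-180.0, 0.1, 8.6]
wrist_force: [-0.6, -0.1, 0.1]
opening: 0.0005
grasp_force: 0.0
```

```bash
python3 -m crank '[[[0.25,0.038,-0.2,0,0,0],[0.25,0.038,0,0,0,0],[0.2,0.03,0,0,0,0],[0.1,0.015,0,0,0,0],[0.1,0.015,0,0,0,0],[0.1,0.015,0,0,0,0],[0.15,0.0225,0,0,0,0],[0.15,0.0225,0,0,0,0],[0.15,0.0225,0,0,0,0],[0.15,0.0225,0,0,0,0],[0.15,0.0225,0,0,0,0],[0.15,0.0225,0,0,0,0],[0.15,0.0225,0,0,0,0],[0.15,0.0225,0,0,0,0],[0.15,0.0225,0,0,0,0],[0.15,0.0225,0,0,0,0]]]'
```

```text
time: 3.5
ee_pos: [0.5331, -0.0092, 0.0763]
tcp_rot: [-180.0, 0.0, 8.6]
wrist_force: [-3.7, -1.0, 3.1]
opening: 0.0004
grasp_force: 2.1
```

```bash
python3 -m crank '[[[0.15,0.0225,0,0,0,0],[0.15,0.0225,0,0,0,0],[0.15,0.0225,0,0,0,0],[0.15,0.0225,0,0,0,0],[0.15,0.0225,0,0,0,0],[0.15,0.0225,0,0,0,0],[0.1,0.015,0,0,0,0],[0.05,0.0075,0,0,0,0],[0.05,0.0075,0,0,0,0],[0.05,0.0075,0,0,0,0]]]'; python3 -c "
from h import *
save('scene','pics/s2.png');m=bot.camera_model('scene')
print(bot.get_obs()['wrist_force'])"
```

```text
time: 4.33
ee_pos: [0.5558, -0.0058, 0.0762]
tcp_rot: [-180.0, 0.0, 8.6]
wrist_force: [-4.4, 0.5, 1.6]
opening: -0.0001
grasp_force: 1.8
[-2.98736512 -0.67160819  2.47307452]
```

```bash
python3 -m crank '[[[0.05,0.0075,0,0,0,0],[0.05,0.0075,0,0,0,0],[0.05,0.0075,0,0,0,0],[0,0,0,0,0,0]]]';python3 -m crank '[[[0.05,0.0075,0,0,0,0],[0,0,0,0,0,0]]]';
```

```text
time: 4.72
ee_pos: [0.559, -0.0053, 0.0762]
tcp_rot: [-180.0, -0.0, 8.6]
wrist_force: [-1.8, -0.5, 0.6]
opening: -0.0002
grasp_force: 1.0
time: 4.88
ee_pos: [0.56, -0.0052, 0.0762]
tcp_rot: [-180.0, -0.0, 8.6]
wrist_force: [-1.8, -0.0, 1.2]
opening: 0.0002
grasp_force: 1.0
```

```bash
python3 -m crank '[[[0.05,0.0075,0,0,0,0],[0,0,0,0,0,0]]]'
```

```text
time: 5.05
ee_pos: [0.5609, -0.0051, 0.0762]
tcp_rot: [-180.0, -0.0, 8.6]
wrist_force: [-2.5, -0.1, 0.7]
opening: -0.0001
grasp_force: 1.0
```

```bash
python3 -m crank '[[[0.05,0.0075,0,0,0,0],[0,0,0,0,0,0]]]';python3 -m crank '[[[0.05,0.0075,0,0,0,0],[0,0,0,0,0,0]]]'
```

```text
time: 5.22
ee_pos: [0.5619, -0.0049, 0.0762]
tcp_rot: [180.0, -0.0, 8.6]
wrist_force: [-1.7, -0.5, 1.1]
opening: 0.0
grasp_force: 1.0
time: 5.38
ee_pos: [0.5627, -0.0048, 0.0762]
tcp_rot: [180.0, 0.0, 8.6]
wrist_force: [-3.9, -1.4, 0.4]
opening: -0.0001
grasp_force: 1.8
```

```bash
python3 -m crank '[[[0.03,0.0045,0,0,0,0],[0,0,0,0,0,0]]]';python3 -m crank '[[[0.03,0.0045,0,0,0,0],[0,0,0,0,0,0]]]';python3 -m crank '[[[0.03,0.0045,0,0,0,0],[0,0,0,0,0,0]]]'
```

```text
time: 5.55
ee_pos: [0.5628, -0.0048, 0.0762]
tcp_rot: [180.0, 0.1, 8.6]
wrist_force: [-6.2, -0.2, 2.6]
opening: -0.0001
grasp_force: 3.4
time: 5.72
ee_pos: [0.5629, -0.0048, 0.0762]
tcp_rot: [180.0, 0.1, 8.6]
wrist_force: [-10.3, -2.8, 5.0]
opening: 0.0004
grasp_force: 5.0
time: 5.88
ee_pos: [0.5629, -0.0048, 0.0762]
tcp_rot: [180.0, 0.2, 8.6]
wrist_force: [-13.3, -2.1, 6.4]
opening: 0.0002
grasp_force: 6.6
```

```bash
python3 -m crank '[[[-0.2,-0.03,0,0,0,0],[-0.4,-0.06,0,0,0,0],[-0.9,-0.137,0,0,0,0],[-0.9,-0.137,0,0,0,0],[-0.9,-0.137,0,0,0,0],[-0.6,-0.09,0.6,0,0,0],[-0.5,-0.08,1,0,0,0],[0,0,1,0,0,0],[0,0,1,0,0,0],[0,0,1,0,0,0],[0,0,1,0,0,0],[0,0,1,0,0,0],[0,0,1,0,0,0],[0,0,1,0,0,0],[0,0,1,0,0,0],[0,0,1,0,0,0],[0,0,0.6,0,0,0],[0,0,0,0,0,0]]]'; python3 - <<'E'
from h import *
save("scene","pics/s3.png");save("wrist","pics/w3.png")
S,D=bot.camera_model("scene"),bot.camera_model("side")
print("syrup",tri(ray(S,415,118),ray(D,241,62)),"jug",tri(ray(S,370,112),ray(D,183,94)))
O=np.array([.651,.0665]);y=np.radians(8.6);ex=np.array([np.cos(y),np.sin(y)]);ey=np.array([-ex[1],ex[0]])
a=cv2.imread("pics/s3.png");
def W(x,y,z):return np.array([*(O+x*ex+y*ey),z])
# lids: front edges of both pans and z levels
b=cv2.resize(a[80:280,195:400],None,fx=3,fy=3,interpolation=2)
for X in ((-.088,-.111,.078),(-.088,-.003,.078),(-.088,.003,.078),(-.088,.111,.078),(.088,-.057,.078),(.088,.057,.078)):
    u=(proj(S,W(*X))-[195,80])*3;cv2.circle(b,tuple(int(v) for v in u),2,(0,0,255),-1)
for t in(1.6,1.7,1.8,1.9):
    u=(proj(S,W(-.098,.130-.25*np.cos(t),.07+.25*np.sin(t)))-[195,80])*3;cv2.circle(b,tuple(int(v) for v in u),2,(0,255,0),-1);print(t,u)
cv2.imwrite("pics/c3.png",b)
E
```

```text
time: 7.38
ee_pos: [0.4772, -0.0179, 0.3031]
tcp_rot: [180.0, -0.3, 8.6]
wrist_force: [0.7, 0.1, 0.7]
opening: 0.0002
grasp_force: 0.0
syrup [0.66133826 0.41032681 0.2375191 ] jug [0.46584192 0.46693684 0.1391951 ]
1.6 [384.95155412  48.68306611]
1.7 [403.13805723  40.36329354]
1.8 [420.31863403  35.04646356]
1.9 [436.32113874  32.66427724]
```

View pics/c3.png

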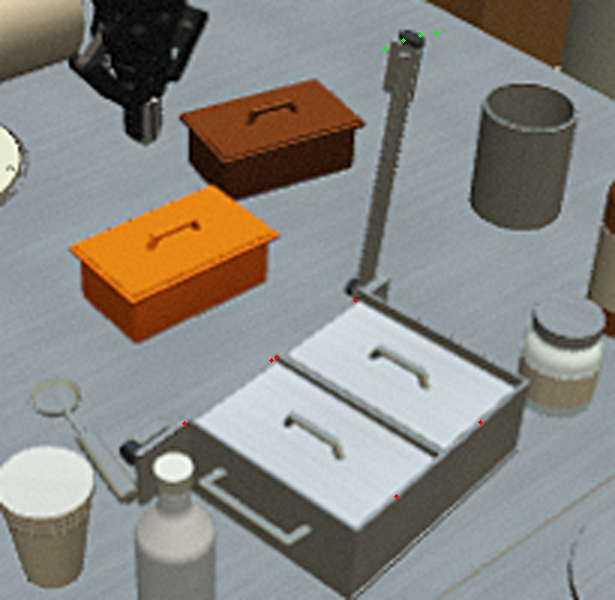

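The right pan is now flush with its neighbour: its rear edge matches the predicted home position at (396,496). The bar is at about 1.74 rad. Next I'm going round to the bar's left side.

```bash
python3 -m crank '[[[-0.203,0.971,0,0,0,0.935],[-0.203,0.971,0,0,0,0.935],[-0.203,0.971,0,0,0,0.935],[-0.203,0.971,0,0,0,0.935],[-0.203,0.971,0,0,0,0.935],[-0.203,0.971,0,0,0,0.935],[-0.203,0.971,0,0,0,0.935],[-0.203,0.971,0,0,0,0.935],[-0.203,0.971,0,0,0,0.935],[-0.203,0.971,0,0,0,0.935],[-0.203,0.971,0,0,0,0.935],[-0.203,0.971,0,0,0,0.935],[-0.203,0.971,0,0,0,0.935],[-0.203,0.971,0,0,0,0.935],[0,0,0,0,0,0],[0,0,0,0,0,0]]]'; python3 -m crank '[[[0.85,0.129,-0.09,0,0,0],[0.85,0.129,-0.09,0,0,0],[0.85,0.129,-0.09,0,0,0],[0.85,0.129,-0.09,0,0,0],[0.85,0.129,-0.09,0,0,0],[0,0,0,0,0,0]]]'
python3 - <<'E'
from h import *
o=bot.get_obs();print(o["q"],o["ee_pos"]);O=np.array([.651,.0665]);y=np.radians(8.6);ex=np.array([np.cos(y),np.sin(y)]);ey=np.array([-ex[1],ex[0]])
d=o["ee_pos"][:2]-O;print(d@ex,d@ey)
a=save("side","pics/d4.png");b=save("wrist","pics/w4.png")
a=cv2.resize(a[40:240,180:380],(560,560))
cv2.imwrite("pics/c4.png",a[:,:,::-1])
E
```

```text
time: 8.82
ee_pos: [0.4193, 0.2543, 0.2989]
tcp_rot: [-179.9, 0.0, 98.6]
wrist_force: [-0.8, 0.1, 0.3]
opening: 0.0
grasp_force: 0.0
time: 9.32
ee_pos: [0.5069, 0.2659, 0.2891]
tcp_rot: [-179.9, 0.1, 98.3]
wrist_force: [0.6, 0.9, 0.1]
opening: -0.0004
grasp_force: 0.0
[ 2.76870296e+01  9.36805534e+00  1.92792800e+01  1.00024792e+02
 -2.37090008e-02  1.09352706e+02] [0.50692175 0.2658692  0.28905615]
-0.11264554263407175 0.21867235763238543
```

View pics/w4.png

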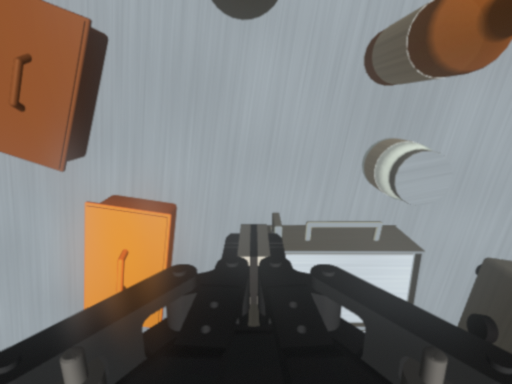

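```bash
python3 - <<'E'
from h import *
O=np.array([.651,.0665]);y=np.radians(8.6);ex=np.array([np.cos(y),np.sin(y)]);ey=np.array([-ex[1],ex[0]])
o=bot.get_obs()
def T(t,r=.220):
    yy=.130-r*np.cos(t)+.016*np.sin(t)+.011; z=.07+r*np.sin(t)+.016*np.cos(t)+.019
    return np.array([*(O-.114*ex+yy*ey),z])
p=o["ee_pos"]
for t in (1.78,1.7,1.5,1.3,1.1,.9,.7,.5,.35,.25,.15):
    q=T(t);print(t,q.round(4),((q-p)*1000).round(1),"units",((q-p)/.02).round(3)); p=q
E
```

```text
1.78 [0.508  0.2495 0.3009] [  3.  -16.3  10.6] units [ 0.152 -0.815  0.53 ]
1.7 [0.5106 0.2326 0.3051] [  2.6 -16.9   4.2] units [ 0.128 -0.847  0.211]
1.5 [0.5171 0.1893 0.3096] [  6.6 -43.3   4.5] units [ 0.328 -2.166  0.224]
1.3 [0.5237 0.1459 0.3053] [  6.6 -43.3  -4.3] units [ 0.328 -2.167 -0.216]
1.1 [0.53   0.1043 0.2923] [  6.3 -41.6 -12.9] units [ 0.315 -2.081 -0.647]
0.9 [0.5358 0.066  0.2713] [  5.8 -38.3 -21. ] units [ 0.289 -1.913 -1.052]
0.7 [0.5408 0.0327 0.243 ] [  5.  -33.4 -28.3] units [ 0.252 -1.668 -1.416]
0.5 [0.5449 0.0056 0.2085] [  4.1 -27.1 -34.5] units [ 0.205 -1.357 -1.723]
0.35 [ 0.5473 -0.01    0.1795] [  2.4 -15.6 -29. ] units [ 0.118 -0.78  -1.452]
0.25 [ 0.5485 -0.018   0.1589] [  1.2  -7.9 -20.5] units [ 0.06  -0.397 -1.027]
0.15 [ 0.5494 -0.0239  0.1377] [  0.9  -5.9 -21.2] units [ 0.044 -0.293 -1.062]
```

```bash
python3 -m crank '[[[0.038,-0.2,0.13,0,0,0],[0.038,-0.2,0.13,0,0,0],[0.038,-0.2,0.13,0,0,0],[0.038,-0.2,0.13,0,0,0],[0.032,-0.212,0.053,0,0,0],[0.032,-0.212,0.053,0,0,0],[0.032,-0.212,0.053,0,0,0],[0.032,-0.212,0.053,0,0,0],[0.041,-0.271,0.028,0,0,0],[0.041,-0.271,0.028,0,0,0],[0.041,-0.271,0.028,0,0,0],[0.041,-0.271,0.028,0,0,0]]]'
```

```text
time: 10.42
ee_pos: [0.5137, 0.2117, 0.3083]
tcp_rot: [180.0, -0.0, 98.6]
wrist_force: [-0.3, 2.3, 2.4]
opening: -0.0
grasp_force: 1.1
```

```bash
python3 -m crank '[[[0.041,-0.271,0.028,0,0,0],[0.041,-0.271,0.028,0,0,0],[0.041,-0.271,0.028,0,0,0],[0.041,-0.271,0.028,0,0,0]]]'; python3 - <<'E'
from h import *
a=save("side","pics/d5.png");s=save("scene","pics/s5.png")
i=np.hstack([cv2.resize(s[60:260,195:395],(400,400)),cv2.resize(a[20:220,190:390],(400,400))])
cv2.imwrite("pics/c5.png",i[:,:,::-1])
E
```

```text
time: 10.75
ee_pos: [0.517, 0.1899, 0.3101]
tcp_rot: [-180.0, 0.0, 98.6]
wrist_force: [-0.8, 0.9, -1.7]
opening: 0.0002
grasp_force: 0.9
```

View pics/c5.png

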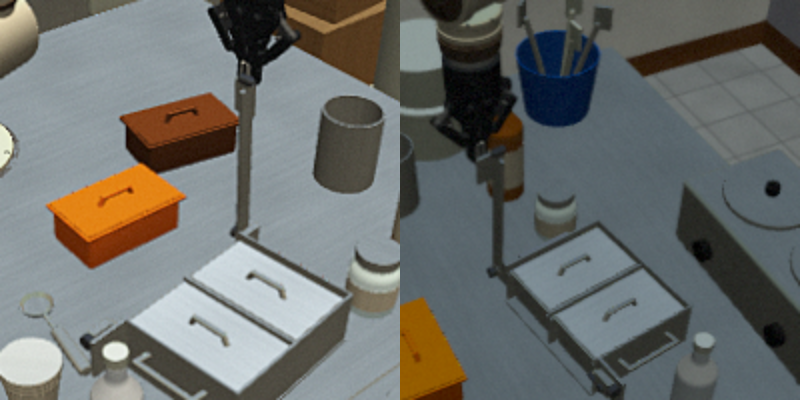

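The bar now stands upright at about (245,150) in the left half of the picture, pushed by the fingertips near its end. Continuing along the arc.

```bash
python3 -m crank '[[[0.041,-0.271,-0.027,0,0,0],[0.041,-0.271,-0.027,0,0,0],[0.041,-0.271,-0.027,0,0,0],[0.041,-0.271,-0.027,0,0,0],[0.041,-0.271,-0.027,0,0,0],[0.041,-0.271,-0.027,0,0,0],[0.041,-0.271,-0.027,0,0,0],[0.041,-0.271,-0.027,0,0,0],[0.04,-0.26,-0.081,0,0,0],[0.04,-0.26,-0.081,0,0,0],[0.04,-0.26,-0.081,0,0,0],[0.04,-0.26,-0.081,0,0,0],[0.04,-0.26,-0.081,0,0,0],[0.04,-0.26,-0.081,0,0,0],[0.04,-0.26,-0.081,0,0,0],[0.04,-0.26,-0.081,0,0,0]]]'
```

```text
time: 12.18
ee_pos: [0.5299, 0.1051, 0.2927]
tcp_rot: [-180.0, -0.0, 98.6]
wrist_force: [-0.8, 1.9, -0.3]
opening: -0.0001
grasp_force: 0.7
```

```bash
python3 -m crank '[[[0.036,-0.239,-0.131,0,0,0],[0.036,-0.239,-0.131,0,0,0],[0.036,-0.239,-0.131,0,0,0],[0.036,-0.239,-0.131,0,0,0],[0.036,-0.239,-0.131,0,0,0],[0.036,-0.239,-0.131,0,0,0],[0.036,-0.239,-0.131,0,0,0],[0.036,-0.239,-0.131,0,0,0],[0.032,-0.209,-0.177,0,0,0],[0.032,-0.209,-0.177,0,0,0],[0.032,-0.209,-0.177,0,0,0],[0.032,-0.209,-0.177,0,0,0],[0.032,-0.209,-0.177,0,0,0],[0.032,-0.209,-0.177,0,0,0],[0.032,-0.209,-0.177,0,0,0],[0.032,-0.209,-0.177,0,0,0]]]'; python3 - <<'E'
from h import *
a=save("side","pics/d6.png");s=save("scene","pics/s6.png")
i=np.hstack([cv2.resize(s[60:260,195:395],(400,400)),cv2.resize(a[20:220,190:390],(400,400))])
cv2.imwrite("pics/c6.png",i[:,:,::-1])
E
```

```text
time: 13.52
ee_pos: [0.5408, 0.0336, 0.2434]
tcp_rot: [-180.0, -0.0, 98.6]
wrist_force: [-0.4, 2.0, 0.0]
opening: 0.0005
grasp_force: 0.5
```

View pics/c6.png

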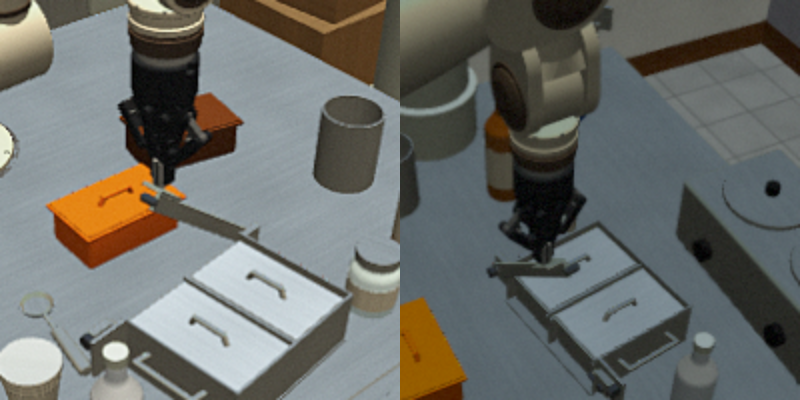

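The bar is at about 0.7 rad with the fingertips on the tab, and everything else is undisturbed. Continuing.

```bash
python3 -m crank '[[[0.026,-0.17,-0.215,0,0,0],[0.026,-0.17,-0.215,0,0,0],[0.026,-0.17,-0.215,0,0,0],[0.026,-0.17,-0.215,0,0,0],[0.026,-0.17,-0.215,0,0,0],[0.026,-0.17,-0.215,0,0,0],[0.026,-0.17,-0.215,0,0,0],[0.026,-0.17,-0.215,0,0,0],[0.017,-0.111,-0.207,0,0,0],[0.017,-0.111,-0.207,0,0,0],[0.017,-0.111,-0.207,0,0,0],[0.017,-0.111,-0.207,0,0,0],[0.017,-0.111,-0.207,0,0,0],[0.017,-0.111,-0.207,0,0,0],[0.017,-0.111,-0.207,0,0,0]]]'
```

```text
time: 14.87
ee_pos: [0.5473, -0.009, 0.18]
tcp_rot: [-180.0, -0.0, 98.6]
wrist_force: [-0.6, 0.9, -0.2]
opening: -0.0
grasp_force: 0.3
```

```bash
python3 -m crank '[[[0.01,-0.066,-0.171,0,0,0],[0.01,-0.066,-0.171,0,0,0],[0.01,-0.066,-0.171,0,0,0],[0.01,-0.066,-0.171,0,0,0],[0.01,-0.066,-0.171,0,0,0],[0.01,-0.066,-0.171,0,0,0],[0.005,-0.037,-0.133,0,0,0],[0.005,-0.037,-0.133,0,0,0],[0.005,-0.037,-0.133,0,0,0],[0.005,-0.037,-0.133,0,0,0],[0.005,-0.037,-0.133,0,0,0],[0.005,-0.037,-0.133,0,0,0],[0,0,0,0,0,0]]]'
```

```text
time: 15.95
ee_pos: [0.5489, -0.0213, 0.1433]
tcp_rot: [-180.0, -0.0, 98.6]
wrist_force: [-0.2, -0.1, 0.1]
opening: 0.0
grasp_force: 0.0
```

```bash
python3 -m crank '[[[0.005,-0.02,-0.1,0,0,0],[0.005,-0.02,-0.1,0,0,0],[0,-0.02,-0.1,0,0,0],[0,-0.02,-0.1,0,0,0],[0,-0.01,-0.1,0,0,0],[0,0,0,0,0,0]]]'; for i in 1 ; do python3 -m crank '[[[0,0,-0.05,0,0,0],[0,0,-0.05,0,0,0],[0,0,0,0,0,0]]]'; python3 -m crank '[[[0,0,-0.05,0,0,0],[0,0,-0.05,0,0,0],[0,0,0,0,0,0]]]';done
```

```text
time: 16.45
ee_pos: [0.5491, -0.023, 0.1335]
tcp_rot: [-180.0, -0.0, 98.6]
wrist_force: [0.3, 0.5, 0.7]
opening: -0.0
grasp_force: 0.0
time: 16.7
ee_pos: [0.5493, -0.023, 0.1319]
tcp_rot: [-180.0, -0.0, 98.6]
wrist_force: [0.3, -0.1, -0.1]
opening: 0.0003
grasp_force: 0.0
time: 16.95
ee_pos: [0.5493, -0.023, 0.1298]
tcp_rot: [-180.0, -0.0, 98.6]
wrist_force: [0.7, -0.5, -0.9]
opening: 0.0003
grasp_force: 0.1
```

```bash
C='python3 -m crank'; f(){ grep -E "ee_pos|wrist_force"; }; 
python3 -m crank '[[[0,0,-0.05,0,0,0],[0,0,-0.05,0,0,0],[0,0,0,0,0,0]]]'|f; python3 -m crank '[[[0,0,-0.05,0,0,0],[0,0,-0.05,0,0,0],[0,0,0,0,0,0]]]'|f; python3 -m crank '[[[0,0,-0.05,0,0,0],[0,0,-0.05,0,0,0],[0,0,0,0,0,0]]]'|f
```

```text
ee_pos: [0.5493, -0.023, 0.1278]
wrist_force: [-0.0, -0.5, -0.4]
ee_pos: [0.5492, -0.023, 0.1258]
wrist_force: [0.1, 0.3, 0.1]
ee_pos: [0.5493, -0.023, 0.1238]
wrist_force: [0.4, 0.1, 0.4]
```

```bash
python3 - <<'E'
from h import *
O=np.array([.651,.0665]);y=np.radians(8.6);ex=np.array([np.cos(y),np.sin(y)]);ey=np.array([-ex[1],ex[0]])
def W(x,y,z):return np.array([*(O+x*ex+y*ey),z])
for n in("scene","side"):
    m=bot.camera_model(n);im=save(n,f"pics/{n}7.png").astype(int)
    g=cv2.GaussianBlur(im.astype(np.uint8),(3,3),0).max(2)
    for t in(0,.05,.1,.15,.2,.3):
        p=proj(m,W(-.098,.13-.25*np.cos(t),.07+.25*np.sin(t)));u,v=p.round().astype(int);print(n,t,p.round(1),g[v-2:v+3,u-2:u+3].min())
    u,v=proj(m,W(-.098,-.118,.085)).round().astype(int)
    k=(g[v-28:v+28,u-28:u+28]<60).astype(np.uint8);N,l,st,c=cv2.connectedComponentsWithStats(k)
    for i in range(1,N):
        if st[i,4]>5:print(st[i,4],c[i]+[u-28,v-28])
E
```

```text
scene 0 [251.  223.5] 79
scene 0.05 [251.  219.8] 57
scene 0.1 [251.2 215.9] 54
scene 0.15 [251.6 211.8] 77
scene 0.2 [252.1 207.6] 121
scene 0.3 [253.8 198.7] 53
86 [260.8255814  194.97674419]
19 [237.47368421 231.36842105]
side 0 [285.4 206.1] 34
side 0.05 [285.5 203.4] 34
side 0.1 [285.5 200.6] 37
side 0.15 [285.4 197.5] 57
side 0.2 [285.1 194.3] 80
side 0.3 [284.2 187.4] 146
334 [269.58083832 181.52694611]
185 [303.54594595 196.83783784]
186 [290.87096774 210.37096774]
```

```bash
f(){ grep -E "ee_pos|wrist_force"; }; 
python3 -m crank '[[[0,0,-0.05,0,0,0],[0,0,-0.05,0,0,0],[0,0,0,0,0,0]]]'|f; python3 -m crank '[[[0,0,-0.05,0,0,0],[0,0,-0.05,0,0,0],[0,0,0,0,0,0]]]'|f; python3 -m crank '[[[0,0,-0.05,0,0,0],[0,0,-0.05,0,0,0],[0,0,0,0,0,0]]]'|f
```

```text
ee_pos: [0.5493, -0.023, 0.1218]
wrist_force: [0.4, 0.1, 1.1]
ee_pos: [0.5492, -0.023, 0.1198]
wrist_force: [0.6, 0.6, -0.7]
ee_pos: [0.5494, -0.0231, 0.1182]
wrist_force: [-0.6, -1.6, 1.4]
```

```bash
f(){ grep -E "ee_pos|wrist_force"; }; 
python3 -m crank '[[[0,0,-0.05,0,0,0],[0,0,0,0,0,0]]]'|f; python3 -m crank '[[[0,0,-0.05,0,0,0],[0,0,0,0,0,0]]]'|f; python3 -m crank '[[[0,0,-0.05,0,0,0],[0,0,0,0,0,0]]]'|f
```

```text
ee_pos: [0.5494, -0.0232, 0.1175]
wrist_force: [-1.9, -1.8, 3.7]
ee_pos: [0.5494, -0.0232, 0.1169]
wrist_force: [-2.2, -1.4, 7.5]
ee_pos: [0.5495, -0.0233, 0.1161]
wrist_force: [-2.3, -2.6, 9.2]
```

```bash
f(){ grep -E "ee_pos|wrist_force"; }; 
python3 -m crank '[[[0,0,-0.03,0,0,0],[0,0,0,0,0,0]]]'|f; python3 -m crank '[[[0,0,-0.03,0,0,0],[0,0,0,0,0,0]]]'|f; python3 -m crank '[[[0,0,-0.03,0,0,0],[0,0,0,0,0,0]]]'|f
```

```text
ee_pos: [0.5495, -0.0233, 0.1157]
wrist_force: [-3.6, -2.9, 9.5]
ee_pos: [0.5495, -0.0234, 0.1151]
wrist_force: [-3.3, -1.8, 10.6]
ee_pos: [0.5495, -0.0235, 0.1145]
wrist_force: [-4.0, -2.7, 11.6]
```

```bash
f(){ grep -E "ee_pos|wrist_force"; }; 
python3 -m crank '[[[0,0,-0.03,0,0,0],[0,0,0,0,0,0]]]'|f; python3 -m crank '[[[0,0,-0.03,0,0,0],[0,0,0,0,0,0]]]'|f; python3 -m crank '[[[0,0,-0.03,0,0,0],[0,0,0,0,0,0]]]'|f
```

```text
ee_pos: [0.5495, -0.0235, 0.1138]
wrist_force: [-2.8, -3.3, 10.5]
ee_pos: [0.5495, -0.0236, 0.1131]
wrist_force: [-3.0, -3.9, 8.8]
ee_pos: [0.5495, -0.0237, 0.1123]
wrist_force: [-2.0, -5.2, 7.4]
```

```bash
f(){ grep -E "ee_pos|wrist_force"; }; 
python3 -m crank '[[[0,0,-0.03,0,0,0],[0,0,0,0,0,0]]]'|f; python3 -m crank '[[[0,0,-0.03,0,0,0],[0,0,0,0,0,0]]]'|f; python3 -m crank '[[[0,0,-0.03,0,0,0],[0,0,0,0,0,0]]]'|f
```

```text
ee_pos: [0.5495, -0.0236, 0.1114]
wrist_force: [-0.8, -2.8, 3.3]
ee_pos: [0.5494, -0.023, 0.1101]
wrist_force: [0.8, -0.8, 0.7]
ee_pos: [0.549, -0.0228, 0.109]
wrist_force: [0.7, 0.4, 0.3]
```

```bash
f(){ grep -E "ee_pos|wrist_force"; }; 
python3 -m crank '[[[0,0,-0.03,0,0,0],[0,0,0,0,0,0]]]'|f; python3 -m crank '[[[0,0,-0.03,0,0,0],[0,0,0,0,0,0]]]'|f; python3 -m crank '[[[0,0,-0.03,0,0,0],[0,0,0,0,0,0]]]'|f
```

```text
ee_pos: [0.5491, -0.0228, 0.1085]
wrist_force: [0.1, -0.0, -0.4]
ee_pos: [0.5492, -0.0229, 0.1081]
wrist_force: [0.4, -0.6, -0.1]
ee_pos: [0.5492, -0.023, 0.1077]
wrist_force: [0.8, -0.2, -0.1]
```

The roller has snapped past the nose. I'm feeling for the seat with a light press.

```bash
f(){ grep -E "ee_pos|wrist_force"; }; 
python3 -m crank '[[[0,0,-0.03,0,0,0],[0,0,-0.03,0,0,0],[0,0,0,0,0,0]]]'|f; python3 -m crank '[[[0,0,-0.03,0,0,0],[0,0,0,0,0,0]]]'|f; python3 -m crank '[[[0,0,-0.03,0,0,0],[0,0,0,0,0,0]]]'|f
```

```text
ee_pos: [0.5493, -0.023, 0.1066]
wrist_force: [1.0, 0.0, 0.1]
ee_pos: [0.5493, -0.023, 0.1064]
wrist_force: [-1.6, -0.5, 3.6]
ee_pos: [0.5494, -0.023, 0.1063]
wrist_force: [-3.1, 0.4, 7.5]
```

```bash
f(){ grep -E "ee_pos|wrist_force"; }; 
python3 -m crank '[[[0,0,-0.03,0,0,0],[0,0,0,0,0,0]]]'|f; python3 -m crank '[[[0,0,-0.03,0,0,0],[0,0,0,0,0,0]]]'|f
```

```text
ee_pos: [0.5494, -0.023, 0.1063]
wrist_force: [-5.0, 0.4, 11.6]
ee_pos: [0.5494, -0.023, 0.1062]
wrist_force: [-6.0, 0.5, 16.6]
```

On the rigid seat: the position stalled at z = 0.106 and the force rose steeply. Retracting.

```bash
python3 -m crank '[[[0,0,0.1,0,0,0],[0,0,0.4,0,0,0],[-0.3,0,1,0,0,0],[-0.5,0,1,0,0,0],[-0.5,0,1,0,0,0],[-0.5,0,1,0,0,0],[-0.5,0,1,0,0,0],[-0.5,0,1,0,0,0],[-0.5,0,1,0,0,0],[0,0,0,0,0,0],[0,0,0,0,0,0]]]'; python3 - <<'E'
from h import *
O=np.array([.651,.0665]);y=np.radians(8.6);ex=np.array([np.cos(y),np.sin(y)]);ey=np.array([-ex[1],ex[0]])
def W(x,y,z):return np.array([*(O+x*ex+y*ey),z])
for n in("scene","side"):
    m=bot.camera_model(n);im=save(n,f"pics/{n}9.png")
    g=cv2.GaussianBlur(im,(3,3),0).max(2)
    # lid top blobs: rect at z=.08
    N,l,st,c=cv2.connectedComponentsWithStats(cv2.morphologyEx((g>(150 if n=="scene" else 105)).astype(np.uint8),2,np.ones((3,3))))
    for q in(-.057,.057):
        u,v=proj(m,W(.0,q-.03,.08)).round().astype(int);i=l[v,u]
        k=cv2.findContours((l==i).astype(np.uint8),0,1)[0][0][:,0,:]
        P=np.array([[(onz(m,*p,.08)[:2]-O)@ex*1000,(onz(m,*p,.08)[:2]-O)@ey*1000] for p in k])
        print(n,q,st[i,4],"x",P[:,0].min().round(1),P[:,0].max().round(1),"y",P[:,1].min().round(1),P[:,1].max().round(1))
E
```

```text
time: 22.88
ee_pos: [0.4836, -0.023, 0.2555]
tcp_rot: [179.9, 0.0, 98.6]
wrist_force: [-0.1, -1.0, -0.7]
opening: 0.0002
grasp_force: 0.0
scene -0.057 2043 x -84.9 86.7 y -105.5 -3.5
scene 0.057 1753 x -85.5 86.5 y 6.8 110.6
side -0.057 1389 x -84.5 87.3 y -110.2 -7.7
side 0.057 1030 x -82.6 86.6 y 2.2 105.0
```

Both pans read home and level, with matching lid extents of about -85 to +87 mm. The bar is latched and the robot is clear, so I'm handing in.

```bash
python3 -c "
from workcell import bot
print(bot.job_done())"
```

```text
the job is handed in; nothing more can be done
None
```

The right-hand pan is home against the back stop, the keeper bar is down and snapped into its catch, and the job is handed in at about 23 s; forces on the tool peaked at about 18 N.

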